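# Heft two check valves and hold the complete one in the opened vise

## Task

First throw the vise's cam lever over to free the sliding jaw and draw the jaw right back to its end stop, without dragging the jaw while it is still locked. Then lift the two look-alike check valves in turn well clear of the bench mat to feel which is the heavier (the one with its steel cartridge still inside), and stand the lighter one upright on the mat again. Finish still holding the heavier valve in the gripper, not let go, upright and at rest in the middle between the open jaws, its lower end about 10 mm above the vise bed and touching no part of the vise; knock nothing over and leave the other things where they are.

Things in the scene. Friction and masses are not known exactly. Their poses are not given: they have to be found in the camera images.
- vise: vise bolted to the bench, dark grey iron, 230 x 110 mm. Origin on the bench, on its centre line; x along the slide to the fixed jaw (far end), y left, z up. Steel bed 32 mm above the bench; jaws 100 mm wide, tops 76 mm above the bench. Fixed jaw: clamping face at x = 79 mm, block back to x = 125 mm. Sliding jaw: 51 mm long along x.
- jaw (a joint): vise opening in m between the clamping faces: 0 shut (it starts nearly shut), 0.090 at the end stop. It grows as the sliding jaw moves along the vise's -x. The locked cam clamps the jaw to the bed; once freed it slides with about 5 N of friction and stays where it is left.
- cam (a joint): cam lever angle in rad: 0 locked, 1.5 at its stop (free). It turns about an axis along the vise's y: at 0 it leans to the fixed jaw, 0.85 rad above level; growing, it goes up over the top and down towards vise -x. The cam lets go at about 0.7. Takes about 0.35 N m; stays where left. Pushed on towards -x against its stop, it takes the freed jaw along.
- cam_knob (a point): centre of the 24 mm black ball at the end of the cam lever, a 12 mm steel rod on the right-hand side (vise -y) of the sliding jaw, 85 mm from its pivot.
- cam_pivot (a point): pivot of the cam lever, on the lever's centre line: 45 mm above the bench, 75 mm right (vise -y) of the vise's centre line (25 mm outside the jaws' side), 28.5 mm behind (vise -x of) the sliding jaw's clamping face; moves with the jaw.
- jaw_face (a point): middle of the upper edge of the sliding jaw's clamping face, 76 mm above the bench; moves with the jaw.
- vise_seat (a point): point on the vise bed (32 mm above the bench) half-way between the clamping faces when the jaw is at its end stop; fixed to the vise, axes as the vise's.
- valve_p_mid (a point): centre (half-way up) of a check valve standing on the mat, aluminium, 112 mm tall, z up. From the bottom: black cap 33 mm across to 12 mm, hexagon 41 mm across flats (47 over corners) to 52 mm, round barrel 38 mm across to 100 mm, black cap 31 mm across. Both valves look alike; one weighs about 0.55 kg (steel cartridge inside), one about 0.27 kg.
- valve_q_mid (a point): centre (half-way up) of the other check valve, of the same shape and look. Either of the two may be the heavier.
- spray_can: bystander: white spray can with a grey cap, 59 mm across, 190 mm tall; origin at the centre of its bottom.
- spanner: bystander: steel spanner 200 mm long lying on the bench; origin under its middle.
- tape_roll: bystander: roll of red tape lying flat, 90 mm across, 25 mm high; origin at the centre of its underside.
- mat: black rubber bench mat 260 x 260 mm, 4 mm thick, fixed to the bench, on which the valves stand; origin at the centre of its underside, on the bench.
There are look-alikes about, which are no part of the job. Leave any blue or orange look-alike of the part that bears valve_p_mid alone.

How it is judged:
By the outcome, as a careful person would: the job done as asked, in the order asked, and still so for the second after the job is handed in, while the arm keeps its last pose, push and grip.
It also fails if it takes over 72 s, if anything falls off the work surface, if the arm or the gripper's body presses on something with over 40 N, if the wrist force passes 120 N, or if a joint passes its speed limit or range.

## Robot

A 7-joint arm with a two-finger parallel gripper is mounted at the origin on the work surface. World frame = base frame: x ahead of the robot, y to its left, z up, the work surface at z = 0. Lengths are in m, angles in degrees, forces in N, time in s.
With the tool pointing down it reaches from about 0.35 to 0.9 m from the base axis. Payload 19.9 kg.
Tool frame: the origin (TCP) lies at the very end of the fingers, on their centre line; the grasp point (between the pads) lies 19 mm behind it; z points along the fingers, y is the direction in which the jaws open and shut (so a half turn about z gives the same grasp; the last joint's range is limited). The gripper opens to 94 mm and grips with 3 to 60 N. Pads are 16 mm wide; open, the fingers measure 119 mm over their backs; the gripper's body (75 mm by 177 mm) begins 78 mm behind the grasp point.
Start: joints at [71.133, 23.915, -0.59, 92.452, 0.269, 63.638, -3.037], TCP at [0.177, -0.599, 0.205] pointing down, gripper open.
Joint ranges: [-161.28, 161.28], [-22.2, 115.67], [-73.04, 71.86], [3.21, 147.25], [-68.34, 248.33], [10.77, 114.83], [-161.83, 161.83]. Speed limits (degrees/s): [108.29, 108.29, 136.94, 136.94, 172.46, 172.46, 172.46].

## Interface

Orientations are given as [roll, pitch, yaw] about the fixed x, y, z axes, in that order (R = Rz(yaw) Ry(pitch) Rx(roll)).
In Python, from cell import env gives the robot as it stands. Calls block until the motion is done:
- env.movep(position, orientation): joint-space move of the TCP to a pose.
- env.line_to(position, frame=None, speed=0.15): straight line of the TCP; frame=None keeps the orientation; speed is the mean speed in m/s.
- env.goto_joints(angles): joint-space move.
- env.open_gripper() and env.grab(effort=None): open the fingers fully, or close them until they stop; effort is the grip in N (None keeps the last).
- env.dwell(seconds).
- env.ik(position, orientation): joint angles nearest the present ones, or None.
- env.grab_frame(name): name is "scene" or "top"; returns the picture (384x512x3 uint8, red, green, blue); there is no depth.
- env.camera_model(name): a dict with "K" (3x3 intrinsics, pixels), "xyz" and "rotation" of the camera in the world. Camera axes: x right, y down, z forward; pixel columns grow to the right and rows downward; lengths in m; the calibration is good to about 2 mm. A picture is of the moment at which its call begins. camera_model takes no time and is no camera call.
A pose or a line that the arm cannot do raises env.IKError and nothing moves.
- env.finish_job(): hands the job in, once; it reports no verdict.
Readings, each from a call of its own:
- env.current_clock(): time.
- env.current_q(): joint angles.
- env.current_qd(): joint speeds.
- env.current_joint_efforts(): joint torques, N m.
- env.current_tool_pos(): TCP position.
- env.current_orientation(): TCP orientation.
- env.current_wrist_force(): force on the tool from outside, world axes, zero at the start.
- env.current_torque(): the same for the moment, N m.
- env.current_gripper_width(): opening from 0.0 (shut) to 1.0 (fully open).
Only numpy, scipy, OpenCV 4.12 (cv2) and the standard library are available. Lean on these libraries where they do the work, as an engineer would, in place of code of your own. Each camera call takes 0.05 s, during which the arm holds its last target. There are 200 camera calls.

## Working session

There is one attempt and no reset: what is moved stays moved. The work goes in short steps, each a Python script; the robot and the scene stay as the last script left them, time stands still between calls to the robot, and variables do not carry over. Pictures are saved under pics/ and viewed, about 8 in all and at most 12, crops included, and the job is handed in when it is done.

```bash
mkdir -p pics; ls; python3 - <<'E'
from cell import env
import cv2,numpy as np
for n in("scene","top"):
    im=env.grab_frame(n); np.save(f"pics/{n}0.npy",im)
    cv2.imwrite(f"pics/{n}0.png",cv2.resize(im[:,:,::-1],(800,600),interpolation=cv2.INTER_CUBIC))
    m=env.camera_model(n); print(n,np.array(m["K"]).round(1).tolist(),np.array(m["xyz"]).round(4).tolist(),np.array(m["rotation"]).round(4).tolist())
print(env.current_orientation(),env.current_clock(),env.current_wrist_force())
E
```

```text
pics
scene [[492.1, 0.0, 262.2], [0.0, 492.1, 188.3], [0.0, 0.0, 1.0]] [1.3649, -0.8808, 0.8868] [-123.5009, 1.1817, 39.0332]
top [[398.3, 0.0, 262.3], [0.0, 398.3, 189.2], [0.0, 0.0, 1.0]] [0.4327, 0.003, 1.4119] [-172.4622, 0.5965, -89.3621]
[-1.79936969e+02  4.61375840e-03  1.64894161e+01] 0.1 [ 0.05489367  0.35744842 -0.93692239]
```

View pics/scene0.png

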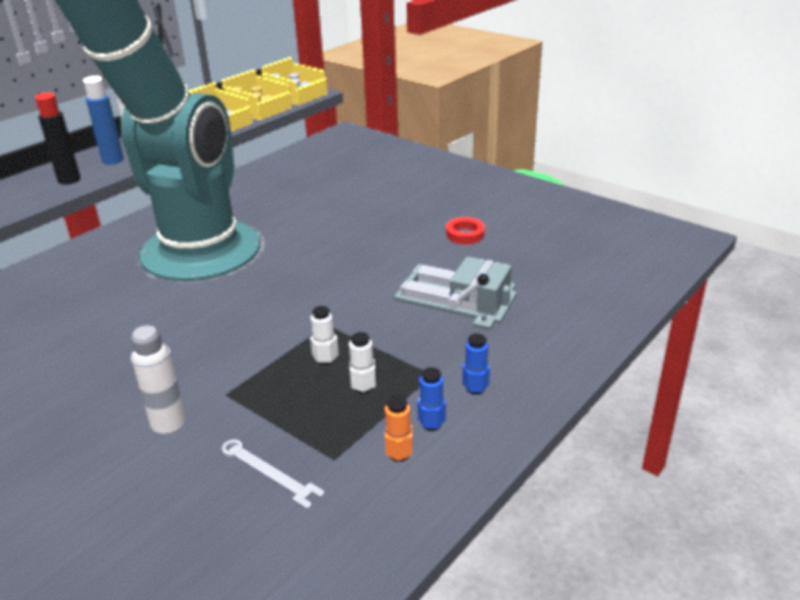

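View pics/top0.png

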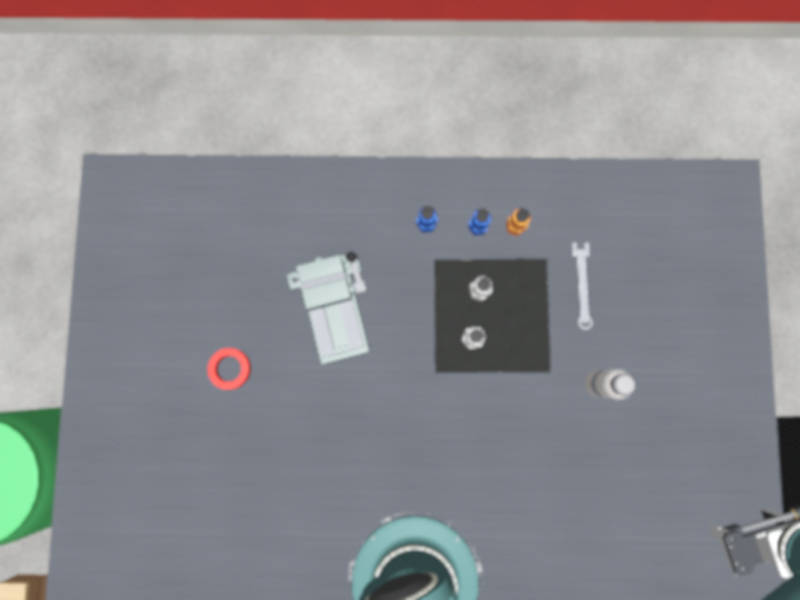

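The scene view shows two white/aluminium valves on the mat (caps at about 321,313 and 361,340), with the vise at about (460,290), the can, spanner and tape, and blue and orange look-alikes. In the top view the valves are at (484,287) and (475,337). The vise is around (330,308), yawed about 14°, with the knob at (352,257).

```bash
cat > h.py <<'E'
import numpy as np,cv2
from scipy.spatial.transform import Rotation as R
from cell import env
CAM={n:env.camera_model(n) for n in("scene","top")}
def rot(n):return R.from_euler('xyz',CAM[n]["rotation"],degrees=True).as_matrix()
def ray(n,uv):
    d=rot(n)@np.linalg.inv(CAM[n]["K"])@np.r_[uv,1.]; return np.array(CAM[n]["xyz"]),d/np.linalg.norm(d)
def onz(n,uv,z):
    o,d=ray(n,uv); return o+d*(z-o[2])/d[2]
def proj(n,p):
    c=rot(n).T@(np.array(p)-CAM[n]["xyz"]); q=np.array(CAM[n]["K"])@c; return q[:2]/q[2]
def tri(uvs,uvt):
    A=[];b=[]
    for n,uv in(("scene",uvs),("top",uvt)):
        o,d=ray(n,uv);P=np.eye(3)-np.outer(d,d);A.append(P);b.append(P@o)
    return np.linalg.lstsq(np.vstack(A),np.hstack(b),rcond=None)[0]
def blobs(mask,amin=10):
    n,l,s,c=cv2.connectedComponentsWithStats(mask.astype(np.uint8))
    return [(c[i].round(1).tolist(),s[i].tolist()) for i in range(1,n) if s[i][4]>=amin]
def vz(p,yaw,org): # vise frame -> world
    return np.array([*org,0])+R.from_euler('z',yaw,degrees=True).apply(p)
E
python3 - <<'E'
from h import *
t=np.load("pics/top0.npy");s=np.load("pics/scene0.npy")
a=cv2.resize(t[150:240,175:250],(600,720)[::1],interpolation=cv2.INTER_CUBIC)
# 75x90 x 6 ; scene crop 85x50
a=cv2.resize(t[155:240,178:246],None,fx=6,fy=6,interpolation=cv2.INTER_CUBIC)
b=cv2.resize(s[160:212,248:334],None,fx=4.5,fy=4.5,interpolation=cv2.INTER_CUBIC)
c=np.zeros((max(a.shape[0],b.shape[0]),a.shape[1]+b.shape[1],3),np.uint8);c[:a.shape[0],:a.shape[1]]=a;c[:b.shape[0],a.shape[1]:]=b
cv2.imwrite("pics/vise.png",c[:,:,::-1]);print(c.shape,a.shape)
for n,im in(("scene",s),("top",t)):
    h=cv2.cvtColor(im,cv2.COLOR_RGB2HSV).astype(int)
    x0,y0,x1,y1=(130,180,260,300) if n=="scene" else (270,160,360,245)
    m=np.zeros(h.shape[:2],bool);m[y0:y1,x0:x1]=True
    print(n,"bright",blobs(m&(h[...,2]>130)&(h[...,1]<60)))
    print(n,"dark",blobs(m&(h[...,2]<45),4))
    print(n,"red",blobs((h[...,1]>150)&(h[...,2]>120)&((h[...,0]<5)|(h[...,0]>174)),30)[:6])
m=lambda u:np.array(u)/1.5625
for k,uv in dict(v1=(484,287),v2=(475,337)).items(): print(k,onz("top",m(uv),.1).round(3))
print("knob",tri(m((483,280)),m((352,257))).round(3))
E
```

```text
(510, 795, 3) (510, 408, 3)
scene bright [([185.2, 231.3], [130, 180, 130, 120, 9848])]
scene dark [([204.5, 202.0], [203, 202, 4, 1, 4]), ([253.5, 262.0], [252, 262, 4, 1, 4])]
scene red [([196.9, 20.2], [188, 0, 19, 43, 581]), ([242.4, 41.7], [232, 0, 22, 86, 1558]), ([282.8, 7.4], [261, 0, 64, 21, 773]), ([29.5, 66.6], [23, 60, 14, 15, 159]), ([205.1, 77.1], [196, 69, 19, 17, 196]), ([52.3, 141.3], [42, 132, 21, 20, 251])]
top bright [([314.7, 202.5], [270, 160, 90, 85, 1937]), ([306.7, 185.4], [301, 177, 15, 15, 128]), ([302.3, 216.1], [296, 209, 15, 15, 133])]
top dark []
top red [([267.3, 5.3], [0, 0, 512, 13, 5906]), ([138.4, 236.0], [136, 227, 7, 18, 37])]
v1 [ 0.626 -0.139  0.1  ]
v2 [ 0.52 -0.12  0.1 ]
knob [0.689 0.144 0.107]
```

View pics/vise.png

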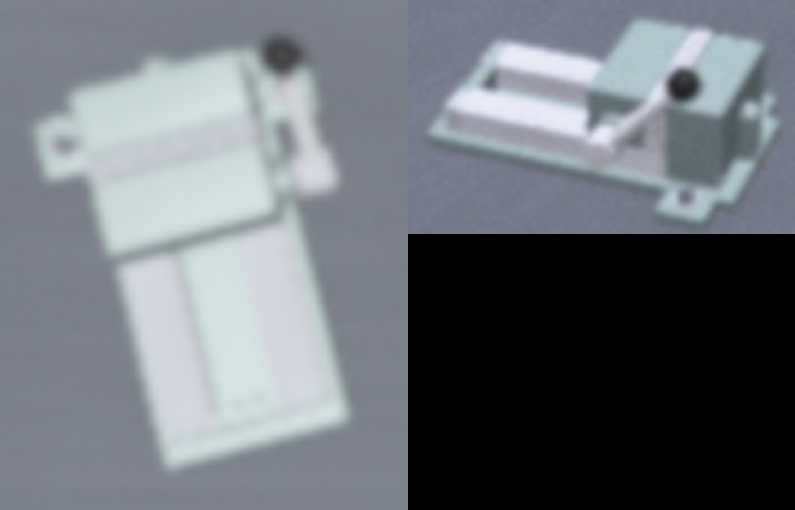

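The left crop (top view, 6x) shows the vise with its jaws nearly shut, the fixed jaw at the top, the knob at (282,55), the pivot near (318,180) and the jaw-block corners at (72,92), (248,50), (285,215) and (108,255). The right crop (scene view, 4.5x) shows the knob at (683,84).

```bash
python3 - <<'E'
from h import *
T=lambda u:np.array(u)/6+[178-.4,155-.4]
S=lambda u:(np.array(u)-[408,0])/4.5+[248-.4,160-.4]
c=[onz("top",T(u),.076)[:2] for u in((72,92),(245,52),(283,215),(108,255))]
print("jaws",np.round(c,4).tolist())
ax=(c[0]+c[1]-c[2]-c[3])/2;print("len",np.linalg.norm(ax),np.degrees(np.arctan2(ax[1],ax[0])),"w",np.linalg.norm(c[0]-c[1]),np.linalg.norm(c[2]-c[3]))
lat=c[0]-c[1];print(np.degrees(np.arctan2(-lat[0],lat[1])));lat=c[3]-c[2];print(np.degrees(np.arctan2(-lat[0],lat[1])))
b=[onz("top",T(u),.012)[:2] for u in((165,470),(350,418))]
print("base",np.round(b,4).tolist(),np.linalg.norm(b[0]-b[1]));lat=b[0]-b[1];print(np.degrees(np.arctan2(-lat[0],lat[1])))
print("knob",tri(S((683,84)),T((282,55))).round(4))
yaw=15.
for name,p,off in(("fixedback",(c[0]+c[1])/2,.125),("basefront",(b[0]+b[1])/2,-.115)):
    print(name,p-off*np.array([np.cos(np.radians(yaw)),np.sin(np.radians(yaw))]))
# valves : caps (dark) and bright bodies
t=np.load("pics/top0.npy");s=np.load("pics/scene0.npy")
a=cv2.resize(t[172:226,284:324],None,fx=8,fy=8,interpolation=cv2.INTER_CUBIC)
b=cv2.resize(s[190:256,190:246],None,fx=7,fy=7,interpolation=cv2.INTER_CUBIC)
c=np.zeros((462,320+392,3),np.uint8);c[:432,:320]=a;c[:,320:]=b
cv2.imwrite("pics/valves.png",c[:,:,::-1])
E
```

```text
jaws [[0.6734, 0.2676], [0.6974, 0.1697], [0.604, 0.1458], [0.5803, 0.244]]
len 0.09618248517530667 14.284818034896336 w 0.10081990470434342 0.10099505834254426
13.79175950943809
13.56580102125143
base [[0.4616, 0.2181], [0.493, 0.1107]] 0.11190125767105842
16.295420469926786
knob [0.6889 0.1447 0.1106]
fixedback [0.56463796 0.18630646]
basefront [0.58834855 0.19412738]
```

View pics/valves.png

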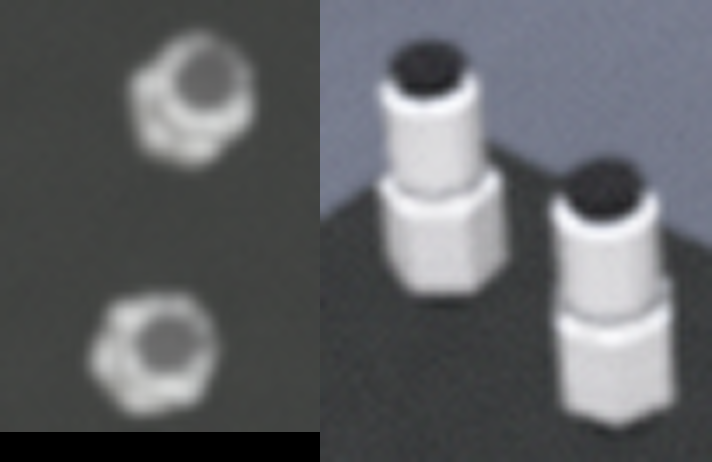

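The left crop (top view, 8x) shows the cap tops at about (207,77) and (168,343). In the right crop (scene view, 7x) they are at (428,62) and (604,183), and both valves stand upright. Next I triangulate the valves and throw the lever.

```bash
python3 - <<'E'
from h import *
T=lambda u:np.array(u)/8+[284-.4,172-.4]
S=lambda u:(np.array(u)-[320,0])/7+[190-.4,190-.4]
for a,b in(((604,183),(207,77)),((428,62),(168,343))):
    print("valve",tri(S(a),T(b)).round(4),onz("top",T(b),.116).round(4),onz("scene",S(a),.116).round(4))
yaw=14.;u=np.array([np.cos(np.radians(yaw)),np.sin(np.radians(yaw)),0])
k=np.array([.6889,.1447,0.])
p=np.array(env.current_tool_pos());env.line_to([p[0],p[1],.30],speed=.25)
env.grab(20)
s=k+u*.035
env.movep([s[0],s[1],.25],[180,0,yaw])
print(env.current_clock(),env.current_tool_pos(),env.current_gripper_width())
env.line_to([s[0],s[1],.100],speed=.15)
f0=np.array(env.current_wrist_force());print(f0)
for i in range(1,8):
    q=s-u*.02*i; env.line_to([q[0],q[1],.100],speed=.08)
    f=np.array(env.current_wrist_force())-f0;print(i,f.round(1),"along",round(float(f@u),1))
    if np.linalg.norm(f)>30:break
print(env.current_clock())
for n in("scene","top"): np.save(f"pics/{n}1.npy",env.grab_frame(n))
t=np.load("pics/top1.npy");sc=np.load("pics/scene1.npy")
a=cv2.resize(t[150:240,170:250],None,fx=5,fy=5,interpolation=cv2.INTER_CUBIC)
b=cv2.resize(sc[130:212,244:334],None,fx=4.4,fy=4.4,interpolation=cv2.INTER_CUBIC)
c=np.zeros((450,796,3),np.uint8);c[:450,:400]=a;c[:b.shape[0],400:400+b.shape[1]]=b
cv2.imwrite("pics/push.png",c[:,:,::-1])
E
```

```text
valve [ 0.6324 -0.1366  0.1143] [ 0.6321 -0.1365  0.116 ] [ 0.6341 -0.1383  0.116 ]
valve [ 0.523  -0.12    0.1144] [ 0.5226 -0.1201  0.116 ] [ 0.525  -0.1213  0.116 ]
5.2917 [0.72307611 0.15232151 0.25003213] 0.0013996944795266447
[-0.86780866  1.06583729  0.50112104]
1 [ 2.8 -0.2  1. ] along 2.6
2 [ 0.4 -1.8 -0.4] along -0.1
3 [ 0.8 -0.8 -0.4] along 0.6
4 [ 0.6 -1.4 -0.8] along 0.3
5 [ 0.8 -1.2 -0.9] along 0.5
6 [ 1.5 -0.6 -0.4] along 1.3
7 [3.6 2.1 0.7] along 4.0
9.2417
```

View pics/push.png

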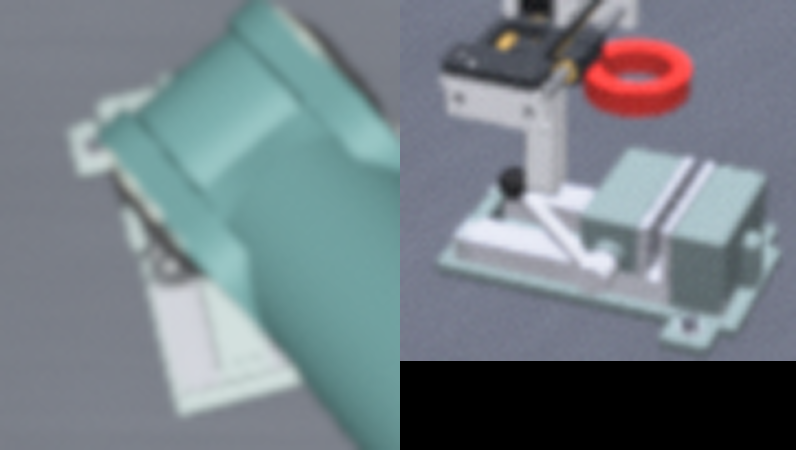

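The lever has gone right over and the jaw has started to open, with a gap now showing between the jaws. I'll keep pushing to the end stop.

```bash
python3 - <<'E'
from h import *
yaw=14.;u=np.array([np.cos(np.radians(yaw)),np.sin(np.radians(yaw)),0])
p=np.array(env.current_tool_pos());f0=np.array([-.9,1.,.5])
d=0
while d<.115:
    d+=.01 if d<.055 else .005
    q=p-u*d; env.line_to([q[0],q[1],.100],speed=.08)
    F=(np.array(env.current_wrist_force())-f0);f=F@u
    if d>.04: print(round(d,3),round(float(f),1),end=" ")
    if f>18:break
env.dwell(.2);print("\n",env.current_wrist_force(),env.current_tool_pos())
q=np.array(env.current_tool_pos())+u*.02
env.line_to(q,speed=.1);env.line_to([q[0],q[1],.22],speed=.25)
env.open_gripper()
env.movep([.525,-.1205,.25],[180,0,0])
print(env.current_clock())
for n in("scene","top"): np.save(f"pics/{n}2.npy",env.grab_frame(n))
t=np.load("pics/top2.npy");sc=np.load("pics/scene2.npy")
a=cv2.resize(t[150:240,170:250],None,fx=5,fy=5,interpolation=cv2.INTER_CUBIC)
b=cv2.resize(sc[130:250,190:334],None,fx=2.7,fy=2.7,interpolation=cv2.INTER_CUBIC)
c=np.zeros((450,796,3),np.uint8);c[:450,:400]=a;c[:b.shape[0],400:400+b.shape[1]]=b
cv2.imwrite("pics/open.png",c[:,:,::-1])
E
```

```text
0.05 5.6 0.06 6.6 0.065 9.1 0.07 10.3 0.075 10.2 0.08 10.1 0.085 30.5 
 [ 28.98682978   4.17163792 -15.96511269] [0.50931368 0.09938372 0.10095963]
15.8083
```

View pics/open.png

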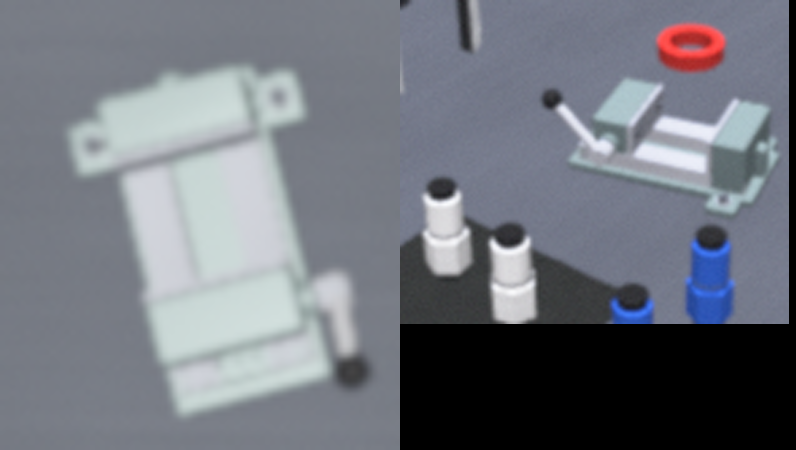

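The jaw is back at its end stop with the lever leaning rearward (knob at crop 350,370), and nothing else has been disturbed. Now I'll compute the seat and weigh the near valve, setting it down afterwards.

```bash
cat > w.py <<'E'
from h import *
def weigh(x,y,yaw=0,hi=.20):
    """pick valve at x,y, lift, return weight; leaves it held"""
    env.line_to([x,y,.15],speed=.25)
    env.line_to([x,y,.066],speed=.12);f0=np.array([env.current_wrist_force() for _ in range(10)]).mean(0)
    env.grab(35);w=env.current_gripper_width()
    env.line_to([x,y,hi],speed=.15);env.dwell(.5)
    f=[]
    for _ in range(10):f.append(env.current_wrist_force());env.dwell(.02)
    f=np.mean(f,0);print("width",w*.094,"f0",f0.round(2),"f",f.round(2),"weight",(f0-f)[2].round(2),"t",env.current_clock())
def setdown(x,y):
    env.line_to([x,y,.085],speed=.2);env.line_to([x,y,.0665],speed=.04);env.dwell(.2)
    env.open_gripper();env.line_to([x,y,.20],speed=.25)
E
python3 - <<'E'
from w import *
T=lambda u:np.array(u)/5+[170-.4,150-.4]
g=lambda u,z=.076:onz("top",T(u),z)[:2]
for nm,uv,z in(("fbl",(100,106),.076),("fbr",(250,73),.076),("sfl",(145,293),.076),("sfr",(297,264),.076),("sbl",(165,362),.076),("sbr",(308,325),.076),("knob",(350,370),.105)): print(nm,g(uv,z).round(4))
weigh(.5235,-.1205)
np.save("pics/scene3.npy",env.grab_frame("scene"))
setdown(.5235,-.1205)
print(env.current_clock())
E
```

```text
fbl [0.6704 0.2675]
fbr [0.6942 0.1656]
sfl [0.5428 0.2326]
sfr [0.5635 0.1306]
sbl [0.4966 0.2177]
sbr [0.5224 0.1223]
knob [0.4913 0.0915]
width 0.03852627762792798 f0 [1.13 0.04 0.07] f [ 0.09 -0.28 -2.54] weight 2.61 t 19.9167
23.1583
```

The near valve weighs 2.61 N (0.27 kg), so it is the lighter one and is back on the mat. Next I weigh the far valve and carry it over the vise.

```bash
python3 - <<'E'
from w import *
env.line_to([.633,-.1373,.20],speed=.25)
weigh(.633,-.1373,hi=.22)
env.movep([.601,.1952,.22],[180,0,14])
env.line_to([.601,.1952,.15],speed=.15)
print(env.current_clock(),env.current_tool_pos(),env.current_orientation())
for n in("scene","top"): np.save(f"pics/{n}4.npy",env.grab_frame(n))
t=np.load("pics/top4.npy");sc=np.load("pics/scene4.npy")
a=cv2.resize(t[150:245,180:360],None,fx=2.1,fy=2.1,interpolation=cv2.INTER_CUBIC)
b=cv2.resize(sc[100:250,190:334],None,fx=4,fy=4,interpolation=cv2.INTER_CUBIC)
c=np.zeros((600,796,3),np.uint8);c[:a.shape[0],:a.shape[1]]=a[:,:400];c[:600,796-576+0:]=b
c=b
c2=np.zeros((600,800,3),np.uint8);c2[:,:576]=b;d=cv2.resize(t[165:240,285:340],(220,300),interpolation=cv2.INTER_CUBIC);c2[:300,580:]=d
cv2.imwrite("pics/hover.png",c2[:,:,::-1])
E
```

```text
width 0.03856848724737571 f0 [-0.61 -0.75  0.45] f [-0.11 -0.41 -5.17] weight 5.62 t 27.6917
29.575 [0.60141789 0.19517998 0.15068752] [-1.79981503e+02 -3.60266279e-02  1.39728695e+01]
```

View pics/hover.png

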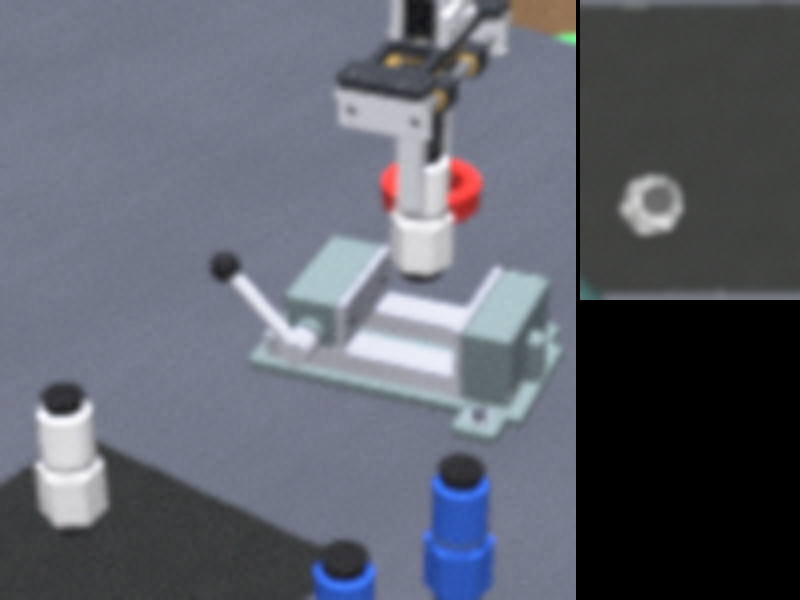

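The heavier valve (5.62 N) hangs upright over the gap (bottom at crop 420,272), and the lighter one stands on the mat. Next I check the gap centre in the scene view and lower.

```bash
python3 - <<'E'
from w import *
S=lambda u:np.array(u)/4+[190-.4,100-.4]
g=lambda u:onz("scene",S(u),.076)[:2]
P=[g(u) for u in((388,248),(338,302),(499,268),(460,325))]
print(np.round(P,4).tolist(),"mid",np.mean(P,0).round(4))
for x in(.079,-.011):
  for y in(.05,-.05):
    print(x,y,((proj("scene",vz([x,y,.076],14,[.568,.187]))-[190-.4,100-.4])*4).round(0))
print("knob",((proj("scene",vz([-.0992,-.075,.105],14,[.568,.187]))-[190-.4,100-.4])*4).round(0))
env.line_to([.601,.1952,.1045],speed=.08);env.dwell(.5)
print(env.current_clock(),env.current_tool_pos(),env.current_wrist_force(),env.current_gripper_width())
sc=env.grab_frame("scene")
b=cv2.resize(sc[130:210,240:334],None,fx=7,fy=7,interpolation=cv2.INTER_CUBIC)
cv2.imwrite("pics/low.png",b[:,:,::-1])
E
```

```text
[[0.5443, 0.2304], [0.5628, 0.1406], [0.6336, 0.2583], [0.6571, 0.1706]] mid [0.5994 0.1999]
0.079 0.05 [495. 270.]
0.079 -0.05 [450. 332.]
-0.011 0.05 [391. 247.]
-0.011 -0.05 [341. 307.]
knob [223. 267.]
30.8917 [0.60103397 0.1951678  0.10457442] [-0.02578127  0.6421117  -4.83696008] 0.4097699021638463
```

View pics/low.png

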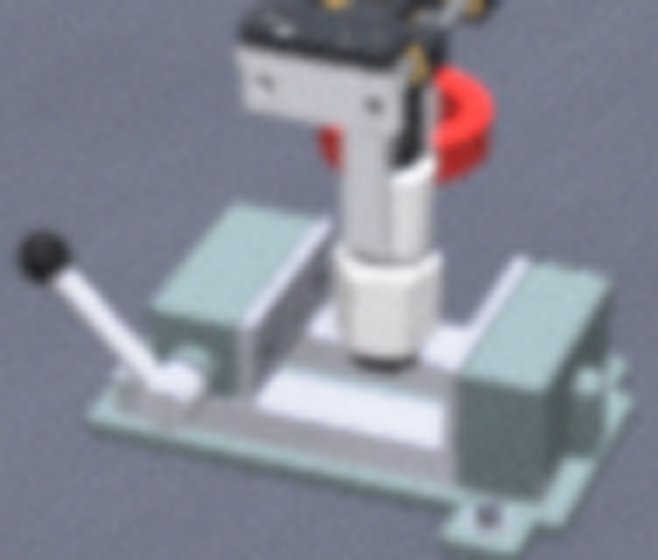

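The valve is down between the jaws with clear space on all sides. I'll make one closer check of its centring along the slide, with the predicted face edges marked.

```bash
python3 - <<'E'
from w import *
sc=env.grab_frame("scene")
x0,y0,k=268,155,12
b=cv2.resize(sc[y0:y0+48,x0:x0+64],None,fx=k,fy=k,interpolation=cv2.INTER_CUBIC)
pt=lambda p:tuple(((proj("scene",vz(p,14,[.568,.187]))-[x0-.46,y0-.46])*k).round().astype(int).tolist())
for x,c in((.079,(255,0,0)),(-.011,(255,160,0))):
    for p in([x,.05,.076],[x,-.05,.076],[x,-.05,.032]): cv2.circle(b,pt(p),5,c,2)
for p in([.034,0,.042],): cv2.circle(b,pt(p),5,(0,0,255),2)
cv2.imwrite("pics/chk.png",b[:,:,::-1])
E
```

```text
(no output)
```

View pics/chk.png

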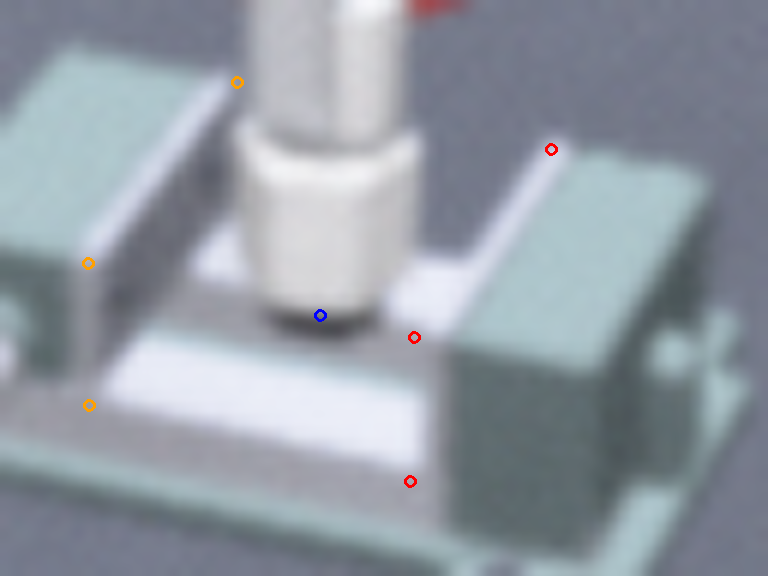

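The valve sits on the predicted centre. The observed jaw corners suggest the true middle is about 3 mm further along vise +y, so I'll shift there and hand in.

```bash
python3 - <<'E'
from w import *
env.line_to([.6012,.1982,.1042],speed=.03);env.dwell(.8)
print(env.current_clock(),env.current_tool_pos(),env.current_orientation(),env.current_wrist_force(),env.current_gripper_width(),np.abs(env.current_qd()).max())
env.finish_job()
E
```

```text
32.0417 [0.60121018 0.19819079 0.1042114 ] [ 1.79998115e+02 -8.75325392e-04  1.40016906e+01] [-0.17911965  1.09233973 -5.75753792] 0.41045150437843747 0.1412373163520994
the job is handed in; nothing more can be done
```

The job is handed in at about 32 s on the robot's clock. `finish_job` gives no verdict, so these are my own checks.

- **Vise:** I pushed the cam lever over with closed fingers. The same push then took the freed jaw back until the force jumped to about 30 N. The picture afterwards showed the jaw fully back.
- **Weighing:** The near valve lifted at 2.61 N (about 0.27 kg), so it is the lighter one. I stood it back upright on the mat where it had been. The far valve lifted at 5.62 N (about 0.57 kg), so it is the heavier one.
- **Final hold:** The heavier valve is held upright between the open jaws, with its lower end about 10 mm above the bed by tool height. The wrist force is about its weight, which fits it touching nothing.

**Centring disagreement:** Across the vise, the two camera estimates of the middle differed by 3–5 mm. I moved the valve 3 mm towards the scene view's answer, and the jaws leave about 20 mm clear on each side. I took no picture after that last shift.

The spray can, spanner and tape roll were not part of any move, nor were the blue and orange look-alikes. I did not take a closing picture of all of them.

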